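# Pack seven spice pots into the round spice tin

### The job

Pack the round green spice tin: it takes exactly seven of the knobbed metal pots, one in the middle and six round it. Five already stand in it, spread too far apart; one of these is clipped fast to the floor, and only by feel can you tell which. Slide the others up to it to make room, and put in the two from the worktop, so that all seven end standing flat on the tin's floor, no pot having been tipped over; leave the sugar bowl, teacup and honey jar alone.

Things in the scene. Friction and masses are not known exactly. Their poses are not given: they have to be found in the camera images.
- tin: fixed round green spice tin, open on top: inner diameter 169.6 mm, outer 179 mm, floor 5 mm thick, rim 36 mm above its underside. Origin: centre of its underside, z up; its yaw means nothing. Holds just seven 56 mm pots, one in the middle, six round it at the wall (axes 56 to 57 mm from the tin's axis), with about 1 mm to spare. Wall cabinets overhang the worktop beyond x = 0.6 m, 0.45 m up
- pot_0: one of 7 equal round metal spice pots, lid fixed; body 56 mm across, 38 mm high, foot chamfered 1.5 mm, lid edge 1 mm; dark wooden knob, an 18 mm cylinder 38 to 64 mm above the foot, to grip from above; about 0.12 kg. Origin: centre of the foot's underside, z up. Starts on the tin's floor; the five there are spread round the wall, middle empty, no gap wide enough; four slide, one (unmarked, at the wall) is clipped fast
- pot_1: one of 7 equal round metal spice pots, lid fixed; body 56 mm across, 38 mm high, foot chamfered 1.5 mm, lid edge 1 mm; dark wooden knob, an 18 mm cylinder 38 to 64 mm above the foot, to grip from above; about 0.12 kg. Origin: centre of the foot's underside, z up. Starts on the tin's floor; the five there are spread round the wall, middle empty, no gap wide enough; four slide, one (unmarked, at the wall) is clipped fast
- pot_2: one of 7 equal round metal spice pots, lid fixed; body 56 mm across, 38 mm high, foot chamfered 1.5 mm, lid edge 1 mm; dark wooden knob, an 18 mm cylinder 38 to 64 mm above the foot, to grip from above; about 0.12 kg. Origin: centre of the foot's underside, z up. Starts on the tin's floor; the five there are spread round the wall, middle empty, no gap wide enough; four slide, one (unmarked, at the wall) is clipped fast
- pot_3: one of 7 equal round metal spice pots, lid fixed; body 56 mm across, 38 mm high, foot chamfered 1.5 mm, lid edge 1 mm; dark wooden knob, an 18 mm cylinder 38 to 64 mm above the foot, to grip from above; about 0.12 kg. Origin: centre of the foot's underside, z up. Starts on the tin's floor; the five there are spread round the wall, middle empty, no gap wide enough; four slide, one (unmarked, at the wall) is clipped fast
- pot_4: one of 7 equal round metal spice pots, lid fixed; body 56 mm across, 38 mm high, foot chamfered 1.5 mm, lid edge 1 mm; dark wooden knob, an 18 mm cylinder 38 to 64 mm above the foot, to grip from above; about 0.12 kg. Origin: centre of the foot's underside, z up. Starts on the tin's floor; the five there are spread round the wall, middle empty, no gap wide enough; four slide, one (unmarked, at the wall) is clipped fast
- pot_5: one of 7 equal round metal spice pots, lid fixed; body 56 mm across, 38 mm high, foot chamfered 1.5 mm, lid edge 1 mm; dark wooden knob, an 18 mm cylinder 38 to 64 mm above the foot, to grip from above; about 0.12 kg. Origin: centre of the foot's underside, z up. Starts on the worktop left of the tin
- pot_6: one of 7 equal round metal spice pots, lid fixed; body 56 mm across, 38 mm high, foot chamfered 1.5 mm, lid edge 1 mm; dark wooden knob, an 18 mm cylinder 38 to 64 mm above the foot, to grip from above; about 0.12 kg. Origin: centre of the foot's underside, z up. Starts on the worktop left of the tin
- sugar_bowl: bystander: small white open sugar bowl, 67 mm across, 40 mm high, origin at the centre of its underside
- teacup: bystander: white teacup, 91x122 mm with its handle, 72 mm high, origin at the centre of its underside
- honey_jar: bystander: glass honey jar with a red lid, 58 mm across, 68 mm high, origin at the centre of its underside

How it is judged:
At the end, for the whole second after the job is handed in: all seven pots (the clipped one does so anyway) stand at rest and released on the tin's floor (foot within 3.5 mm of it, leaning less than 0.06 rad) with their axes within 62 mm of the tin's axis (horizontal distance between each of pot_0, pot_1, pot_2, pot_3, pot_4, pot_5, pot_6 and tin below 0.062 m and z of each of pot_0, pot_1, pot_2, pot_3, pot_4, pot_5, pot_6 in the frame of tin below 0.0085 m and angle between each of pot_0, pot_1, pot_2, pot_3, pot_4, pot_5, pot_6's own z axis and vertical below 0.06 rad and linear speed of each of pot_0, pot_1, pot_2, pot_3, pot_4, pot_5, pot_6 below 0.02 m/s); the robot touches nothing.
It fails at once if the sugar bowl is moved more than 3 cm (distance of sugar_bowl from where it was at the start of the episode above 0.03 m).
It fails at once if the teacup is moved more than 3 cm (distance of teacup from where it was at the start of the episode above 0.03 m).
It fails at once if the honey jar is moved more than 3 cm (distance of honey_jar from where it was at the start of the episode above 0.03 m).
It fails at once if a pot is tipped over (leans more than 50 degrees) (angle between any of pot_0, pot_1, pot_2, pot_3, pot_4, pot_5, pot_6's own z axis and vertical above 0.87 rad).
It also fails if it takes over 69 s, if anything falls off the work surface, if the arm or the gripper's body presses on something with over 40 N, if the wrist force passes 120 N, or if a joint passes its speed limit or range.

### The arm

A 7-joint arm with a two-finger parallel gripper is mounted at the origin on a cart in front of the work surface, level with it; the furniture and walls round the work are solid. World frame = base frame: x ahead of the robot, y to its left, z up, the work surface at z = 0. Lengths are in m, angles in rad, forces in N, time in s.
With the tool pointing down it reaches from about 0.4 to 0.85 m from the base axis. Payload 10.4 kg.
Tool frame: the origin (TCP) lies midway between the tips of the shut fingers; the grasp point (between the pads) lies 19 mm behind it; z points along the fingers, y is the line along which they close (so a half turn about z gives the same grasp; the last joint's range is limited). The gripper opens to 87 mm and grips with 3 to 60 N. Pads are 19 mm wide; open, the fingers measure 117 mm over their backs; the gripper's body (75 mm by 190 mm) begins 51 mm behind the grasp point.
Start: joints at [-1.352, 0.332, -0.065, 1.46, 0.022, 1.35, -0.088], TCP at [0.15, 0.607, 0.223] pointing down, gripper open.
Joint ranges: [-2.6, 2.6], [-0.5, 2.12], [-1.47, 1.34], [0.16, 2.42], [-1.27, 4.41], [0.06, 2.06], [-2.6, 2.6]. Speed limits (rad/s): [2.22, 2.22, 2.79, 2.79, 3.14, 3.14, 3.14].

### API

Orientations are given as a unit quaternion [x, y, z, w].
In Python, from bench import r gives the robot as it stands.
- The arm moves only by the tool carry_out, never from a script. Its argument "steps" is a list that holds one entry, the list of rows, each a list of 6 numbers: the shift along the tool's x, y, z in cm, then the turn, a rotation vector about the tool's x, y, z in rad. In form: [[[dx, dy, dz, wx, wy, wz], ...]]. A call has 1 to 20 rows; each row is the pose to reach, as a shift and turn from the pose commanded when the call began, along the tool's axes at that moment; what a row does not reach only later rows make up. A row lasts 1/12 s, in which the tool goes at most 41.7 mm and 7.16 degrees, less where a joint would pass 70% of its speed; a pose out of reach is approached as far as the arm can. A call with a gripper value outside its range is refused whole. "hand" is the closure, from -1 (fully open) to 1 (shut), set as the call begins (left out, the last holds). The fingers move at their own pace and stop on an object; "squeeze" is the grip in N (left out, the last holds). Time passes only in rows, so rows that repeat a pose let the fingers close. It gives the time, the measured TCP pose, the force, the opening and the grip force at its end, in the units of the state.
- r.read_state(): the state, without advancing time (a new reading comes with each control period).
- r.camera(name): name is "scene" or "top" or "wrist"; returns the picture (420x560x3 uint8, red, green, blue); there is no depth.
- r.camera_params(name): a dict with "fx", "fy", "cx", "cy" (pixels), "view" (4x4, takes a point from world to camera coordinates). Camera axes: x right, y up, looking along -z (the intrinsics and any distortion apply to the point x, -y, -z); pixel columns grow to the right and rows downward; lengths in m; the calibration is good to about 2 mm. A picture is of the moment at which its call begins: read the wrist's pose just before it. camera_params takes no time and is no camera call; for the wrist camera it gives the pose at the moment of the call.
- r.close_job(): hands the job in; it is judged then, once.
The state is a dict: "time": time; "joint_positions": joint angles; "joint_vel": joint speeds; "joint_torque": joint torques, N m; "ee_pos": TCP position; "eef_rot": TCP orientation; "ft_force": force on the tool from outside, world axes, zero at the start; "torque": the same for the moment, N m; "width": finger opening in m; "grip_force": force on a finger pad.
Only numpy, scipy, OpenCV 4.12 (cv2) and the standard library are available. Lean on these libraries where they do the work, as an engineer would, in place of code of your own. Each camera call takes 0.05 s, during which the arm holds its last target. There are 200 camera calls.

## Working session

There is one attempt and no reset: what is moved stays moved. The work goes in short steps, Python scripts to look and compute and a tool call to move; the robot and the scene stay as the last step left them, time stands still between calls to the robot, and variables do not carry over. Pictures are saved under pics/ and viewed, at most 10 in all, crops included, and the job is handed in when it is done.

Besides the shell and the picture viewer there is one more tool, called after "Call:" as a command line: name --argument value ..., lists and objects as JSON in quotes. carry_out: Moves the arm, as the interface text tells. Its arguments: {"type":"object","properties":{"steps":{"type":"array","items":{"type":"array","items":{"type":"array","items":{"type":"number"}}}},"hand":{"type":"number"},"squeeze":{"type":"number"}},"required":["steps"]}

```bash
mkdir -p pics; ls
python3 - <<'E'
from bench import r
import cv2
s=r.read_state();print({k:s[k] for k in('time','ee_pos','eef_rot','width','ft_force')})
for n in('top','scene'):
    cv2.imwrite(f'pics/{n}0.png',r.camera(n)[:,:,::-1]);p=r.camera_params(n);print(n,p)
E
```

```text
pics
{'time': 0.0, 'ee_pos': array([0.14955359, 0.60645483, 0.22175408]), 'eef_rot': array([ 1.20583280e-01,  9.92702965e-01, -7.02125947e-04, -6.13703192e-05]), 'width': 0.08686668694765948, 'ft_force': array([-0.08446076,  0.26205077,  0.53343278])}
top {'fx': 466.03938677486354, 'fy': 466.03938677486354, 'cx': 280.1361149516207, 'cy': 205.16046479178178, 'view': array([[-2.11684294e-04, -9.99995417e-01,  3.02024211e-03,
         1.01720998e-01],
       [ 9.76801456e-01,  4.40002758e-04,  2.14146497e-01,
        -5.27872154e-01],
       [-2.14146845e-01,  2.99550834e-03,  9.76796886e-01,
        -1.34280423e+00],
       [ 0.00000000e+00,  0.00000000e+00,  0.00000000e+00,
         1.00000000e+00]])}
scene {'fx': 521.0400151525016, 'fy': 521.0400151525016, 'cx': 274.965540962516, 'cy': 206.28286328220557, 'view': array([[-0.98585772, -0.16656672,  0.0184414 ,  0.52396607],
       [ 0.13319189, -0.71199094,  0.68944095, -0.01203722],
       [-0.10170781,  0.68214692,  0.7241071 , -1.59930213],
       [ 0.        ,  0.        ,  0.        ,  1.        ]])}
```

View pics/top0.png

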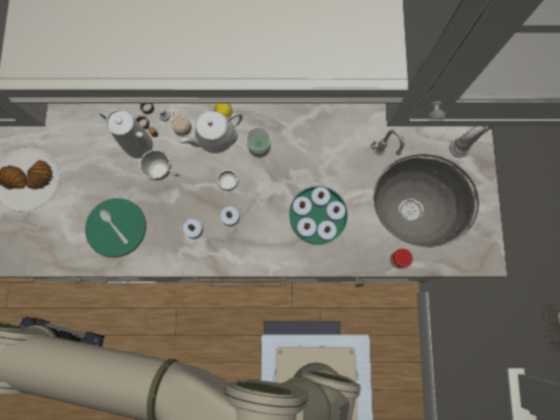

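View pics/scene0.png

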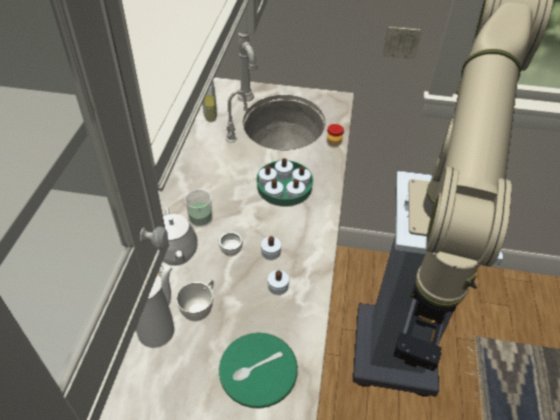

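Top view: the tin is near (318,215) with five pots. The loose pots are at (193,229) and (230,216), the bowl at (228,181), the teacup at (155,165) and the jar at (402,258). Next I'll get rough metric positions.

```bash
cat > h.py <<'E'
import numpy as np, cv2
from bench import r
from scipy.spatial.transform import Rotation as R
def ray(p,uv,z):
    V=p['view'];u,v=uv
    d=V[:3,:3].T@np.array([(u-p['cx'])/p['fx'],-(v-p['cy'])/p['fy'],-1]);o=-V[:3,:3].T@V[:3,3]
    return (o+d*(z-o[2])/d[2])[:2]
def proj(p,P):
    c=p['view']@np.append(P,1);return np.array([p['cx']+p['fx']*c[0]/-c[2],p['cy']-p['fy']*c[1]/-c[2]])
def shift(x,y,z,yaw=None):
    """tool-frame shift in cm and turn to reach world x,y,z with tool straight down, y axis at world angle yaw"""
    s=r.read_state();q=R.from_quat(s['eef_rot']);d=q.inv().apply(np.array([x,y,z])-s['ee_pos'])*100
    if yaw is None: t=[0,0,0]
    else:
        c,n=np.cos(yaw),np.sin(yaw);M=np.array([[-n,c,0],[c,n,0],[0,0,-1.]]);M[:,0]=np.cross(M[:,1],M[:,2])
        t=(q.inv()*R.from_matrix(M)).as_rotvec()
    print('t',round(s['time'],2),'pos',s['ee_pos'].round(4),'shift',d.round(2),'turn',np.round(t,3))
E
python3 - <<'E'
from h import *
p=r.camera_params('top')
for n,uv,z in [('tin',(318,215),.036),('a',(303,205),.06),('b',(321,196),.06),('c',(336,210),.06),('d',(327,230),.06),('e',(307,227),.06),('L1',(193,228),.055),('L2',(230,215),.055),('bowl',(228,180),.04),('cup',(155,165),.07),('jar',(402,258),.068)]:
    print(n,ray(p,uv,z).round(3))
s=r.read_state();q=R.from_quat(s['eef_rot']);w=r.camera_params('wrist')
V=w['view'];o=-V[:3,:3].T@V[:3,3];print('cam in tool',q.inv().apply(o-s['ee_pos']),'look',q.inv().apply(-V[2,:3]),w['fx'])
shift(.50,-.0,.3,np.pi/2);shift(.5,.35,.3)
E
```

```text
tin [ 0.502 -0.013]
a [0.528 0.033]
b [ 0.556 -0.021]
c [ 0.512 -0.065]
d [ 0.452 -0.037]
e [0.461 0.022]
L1 [0.459 0.361]
L2 [0.498 0.252]
bowl [0.611 0.262]
cup [0.649 0.481]
jar [ 0.368 -0.253]
cam in tool [ 0.07267707  0.00123469 -0.16250386] look [-0.26571222 -0.00096503  0.96405191] 324.3150997102373
t 0.1 pos [0.1496 0.6065 0.2219] shift [-48.54 -50.5   -7.75] turn [-0.001 -0.    -0.242]
t 0.1 pos [0.1496 0.6065 0.2219] shift [-40.16 -16.52  -7.79] turn [0 0 0]
```

Call:
carry_out --steps '[[[-37.2,-21.4,2,0,0,-0.242],[-37.2,-21.4,2,0,0,-0.242],[-37.2,-21.4,2,0,0,-0.242],[-37.2,-21.4,2,0,0,-0.242],[-37.2,-21.4,2,0,0,-0.242],[-37.2,-21.4,2,0,0,-0.242],[-37.2,-21.4,2,0,0,-0.242],[-37.2,-21.4,2,0,0,-0.242],[-37.2,-21.4,2,0,0,-0.242],[-37.2,-21.4,2,0,0,-0.242],[-37.2,-21.4,2,0,0,-0.242],[-37.2,-21.4,2,0,0,-0.242],[-37.2,-21.4,2,0,0,-0.242],[-37.2,-21.4,2,0,0,-0.242],[-37.2,-21.4,2,0,0,-0.242],[-37.2,-21.4,2,0,0,-0.242]]]' --hand 0 --squeeze 30

```text
time: 1.43
ee_pos: [0.4587, 0.3111, 0.2026]
eef_rot: [-0.001, 1.0, 0.0, -0.0]
ft_force: [0.3, 0.2, -0.5]
width: 0.0436
grip_force: 0.0
```

Run:
```python
from h import *
w=r.camera_params('wrist');im=r.camera('wrist');cv2.imwrite('pics/w1.png',im[:,:,::-1])
import pickle;pickle.dump(w,open('w1.pkl','wb'))
for P in [(.459,.361,.064),(.498,.252,.064)]:print(proj(w,P))
print(r.read_state()['width']);shift(.49,-.013,.17,np.pi/2)
```

```text
[331.56386239 195.0197427 ]
[219.32841294 233.24091028]
0.043600909065473425
t 1.48 pos [0.4588 0.311  0.2025] shift [ -3.05 -32.4    3.25] turn [ 0.    -0.     0.002]
```

Call:
carry_out --steps '[[[-3,-32.4,3,0,0,0],[-3,-32.4,3,0,0,0],[-3,-32.4,3,0,0,0],[-3,-32.4,3,0,0,0],[-3,-32.4,3,0,0,0],[-3,-32.4,3,0,0,0],[-3,-32.4,3,0,0,0],[-3,-32.4,3,0,0,0],[-3,-32.4,3,0,0,0],[-3,-32.4,3,0,0,0],[-3,-32.4,3,0,0,0],[-3,-32.4,3,0,0,0]]]'

```text
time: 2.48
ee_pos: [0.4897, -0.0124, 0.1726]
eef_rot: [-0.001, 1.0, 0.0, 0.0]
ft_force: [0.5, 0.3, 1.9]
width: 0.0435
grip_force: 0.0
```

Run:
```python
from h import *
import pickle
w=r.camera_params('wrist');im=r.camera('wrist')[:,:,::-1];cv2.imwrite('pics/w2.png',im)
pickle.dump(w,open('w2.pkl','wb'));a=cv2.imread('pics/w1.png')
cv2.imwrite('pics/w12.png',cv2.resize(np.hstack([a[60:380,100:500],im[60:380,80:480]]),None,fx=1,fy=1))
shift(.49,-.013,.17,np.pi/2)
```

```text
t 2.53 pos [ 0.4897 -0.0124  0.1726] shift [-0.03 -0.06  0.26] turn [0.    0.    0.003]
```

View pics/w12.png

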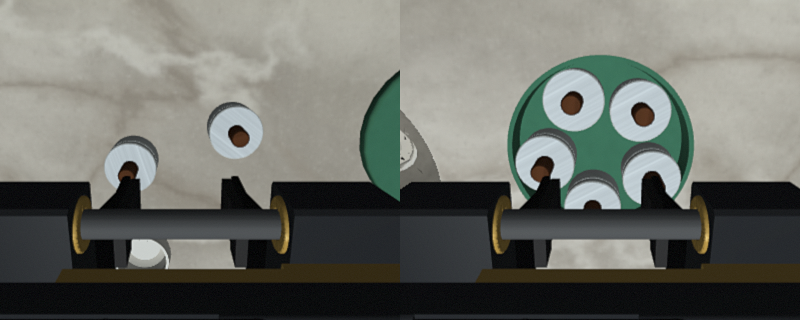

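Left half: the loose pots are at full-frame about (336,195) and (230,225). Right half: the tin holds five pots spread round the wall, and image up points toward the robot. I'll fit circles to the lids and rim.

```bash
cat >> h.py <<'E'
from scipy.optimize import minimize
A=np.linspace(0,2*np.pi,120,endpoint=False)
def fit(p,chan,c0,rad,z,g=1.5e-3):
    V=p['view'];ch=cv2.GaussianBlur(chan.astype(np.float32),(3,3),0)
    def samp(c,rr):
        P=np.c_[c[0]+rr*np.cos(A),c[1]+rr*np.sin(A),np.full(len(A),z)]@V[:3,:3].T+V[:3,3]
        u=p['cx']+p['fx']*P[:,0]/-P[:,2];v=p['cy']-p['fy']*P[:,1]/-P[:,2]
        return cv2.remap(ch,u.astype(np.float32)[None],v.astype(np.float32)[None],cv2.INTER_LINEAR)[0]
    f=lambda c:-np.mean(np.clip(samp(c,rad-g)-samp(c,rad+g),-5,60))
    best=min(((f((c0[0]+a,c0[1]+b)),c0[0]+a,c0[1]+b) for a in np.arange(-.015,.0151,.0015) for b in np.arange(-.015,.0151,.0015)))
    m=minimize(f,best[1:],method='Nelder-Mead',options=dict(initial_simplex=np.array(best[1:])+[[0,0],[.001,0],[0,.001]]));return m.x,-m.fun
def chans(im):
    im=im.astype(float);return im[:,:,2],(im[:,:,1]-im[:,:,2])*3   # BGR: red, greenness
E
python3 - <<'E'
from h import *
import pickle
w=pickle.load(open('w2.pkl','rb'));red,gr=chans(cv2.imread('pics/w2.png'))
t,s=fit(w,gr,(.502,-.013),.0895,.036);print('tin',t.round(4),s)
for n,c in dict(a=(.528,.033),b=(.556,-.021),c=(.512,-.065),d=(.452,-.037),e=(.461,.022)).items():
    x,s=fit(w,red,c,.0278,.043);d=x-t;print(n,x.round(4),round(s,1),'r',np.hypot(*d).round(4),'ang',np.degrees(np.arctan2(d[1],d[0])).round(1))
w=pickle.load(open('w1.pkl','rb'));red,gr=chans(cv2.imread('pics/w1.png'))
for c in [(.459,.361),(.498,.252)]:
    x,s=fit(w,red,c,.0278,.038);print('L',x.round(4),s)
E
```

```text
tin [ 0.5042 -0.012 ] 41.82585906982422
a [0.5308 0.0374] 49.5 r 0.0561 ang 61.7
b [ 0.5604 -0.0195] 30.9 r 0.0567 ang -7.6
c [ 0.5163 -0.0635] 52.1 r 0.0528 ang -76.8
d [ 0.455  -0.0355] 60.0 r 0.0545 ang -154.5
e [0.4655 0.0235] 60.0 r 0.0526 ang 137.5
L [0.4632 0.3692] 35.52788543701172
L [0.5022 0.2582] 33.37005615234375
```

Call:
carry_out --steps '[[[2.4,3.6,4,0,0,0],[2.4,3.6,8,0,0,0],[2.4,3.6,10,0,0,0],[2.4,3.6,12.4,0,0,0],[2.4,3.6,12.4,0,0,0],[2.4,3.6,12.4,0,0,0]]]'

```text
time: 3.03
ee_pos: [0.4651, 0.0228, 0.0479]
eef_rot: [-0.001, 1.0, -0.0, -0.001]
ft_force: [-0.3, 0.0, 0.5]
width: 0.0432
grip_force: 0.0
```

Call:
carry_out --steps '[[[0,0,0,0,0,0],[0,0,0,0,0,0],[0,0,0,0,0,0],[0,0,0,0,0,0],[0,0,0,0,0,0]]]' --hand 1

```text
time: 3.45
ee_pos: [0.4659, 0.0221, 0.049]
eef_rot: [-0.0, 1.0, 0.0, 0.0]
ft_force: [0.6, 0.4, -0.4]
width: 0.0177
grip_force: 0.1
```

Call:
carry_out --steps '[[[-0.2,0.2,0,0,0,0],[-0.3,0.3,0,0,0,0],[-0.3,0.3,0,0,0,0],[-0.3,0.3,0,0,0,0]]]'

```text
time: 3.78
ee_pos: [0.4694, 0.0254, 0.049]
eef_rot: [-0.0, 1.0, 0.0, 0.001]
ft_force: [0.3, 0.9, 5.5]
width: 0.0171
grip_force: 30.0
```

Call:
carry_out --steps '[[[0,0,0,0,0,0],[0,0,0,0,0,0],[0,0,-3,0,0,0],[-3,0.6,-3.4,0,0,0],[-6.1,1.2,-3,0,0,0],[-6.1,1.2,0,0,0,0],[-6.1,1.2,0,0,0,0]]]' --hand 0

```text
time: 4.37
ee_pos: [0.5282, 0.0372, 0.0447]
eef_rot: [-0.001, 1.0, -0.001, -0.002]
ft_force: [-2.6, -1.0, -1.5]
width: 0.0426
grip_force: 0.0
```

Call:
carry_out --steps '[[[0,0,0,0,0,0],[0,0,0,0,0,0],[0,0,0,0,0,0],[0,0,0,0,0,0],[0,0,0,0,0,0]]]' --hand 1

```text
time: 4.78
ee_pos: [0.5299, 0.0371, 0.0494]
eef_rot: [-0.0, 1.0, 0.0, 0.001]
ft_force: [0.1, -0.3, 0.6]
width: 0.0182
grip_force: 0.4
```

Call:
carry_out --steps '[[[0.2,-0.2,0,0,0,0],[0.3,-0.3,0,0,0,0],[0.3,-0.3,0,0,0,0],[0.3,-0.3,0,0,0,0]]]'

```text
time: 5.12
ee_pos: [0.527, 0.0338, 0.0493]
eef_rot: [0.0, 1.0, 0.0, 0.001]
ft_force: [-2.1, -1.1, 6.8]
width: 0.0171
grip_force: 30.0
```

Call:
carry_out --steps '[[[0,0,0,0,0,0],[0,0,0,0,0,0],[0,0,-3,0,0,0],[0.4,-3.5,-3.4,0,0,0],[0.8,-7,-3.4,0,0,0],[1.1,-9.7,-3,0,0,0],[1.1,-9.7,-1,0,0,0],[1.1,-9.7,0,0,0,0],[1.1,-9.7,0,0,0,0]]]' --hand 0

```text
time: 5.87
ee_pos: [0.5138, -0.0624, 0.0462]
eef_rot: [-0.0, 1.0, 0.0, -0.002]
ft_force: [-0.1, 0.4, 0.2]
width: 0.043
grip_force: 0.0
```

Call:
carry_out --steps '[[[0,0,0,0,0,0],[0,0,0,0,0,0],[0,0,0,0,0,0],[0,0,0,0,0,0],[0,0,0,0,0,0]]]' --hand 1

```text
time: 6.28
ee_pos: [0.5161, -0.0627, 0.049]
eef_rot: [-0.0, 1.0, 0.0, 0.0]
ft_force: [0.3, -1.1, 0.4]
width: 0.0178
grip_force: 0.1
```

Call:
carry_out --steps '[[[0.2,0.2,0,0,0,0],[0.3,0.3,0,0,0,0],[0.3,0.3,0,0,0,0],[0.3,0.3,0,0,0,0]]]'

```text
time: 6.62
ee_pos: [0.5129, -0.0596, 0.0489]
eef_rot: [-0.0, 1.0, 0.0, 0.0]
ft_force: [-0.7, 0.4, 6.1]
width: 0.017
grip_force: 30.0
```

Call:
carry_out --steps '[[[0,0,0,0,0,0],[0,0,0,0,0,0],[0,0,-3,0,0,0],[2.9,1.2,-3.4,0,0,0],[5.8,2.4,-3,0,0,0],[5.8,2.4,-1,0,0,0],[5.8,2.4,0,0,0,0],[5.8,2.4,0,0,0,0]]]' --hand 0

```text
time: 7.28
ee_pos: [0.4534, -0.036, 0.0468]
eef_rot: [-0.0, 1.0, -0.0, -0.002]
ft_force: [-0.3, 0.1, -0.8]
width: 0.0434
grip_force: 0.0
```

Call:
carry_out --steps '[[[0,0,0,0,0,0],[0,0,0,0,0,0],[0,0,0,0,0,0],[0,0,0,0,0,0],[0,0,0,0,0,0]]]' --hand 1

```text
time: 7.7
ee_pos: [0.455, -0.0362, 0.0488]
eef_rot: [0.0, 1.0, -0.0, 0.0]
ft_force: [-0.4, -0.9, -0.2]
width: 0.0179
grip_force: 0.2
```

Call:
carry_out --steps '[[[-0.2,0.2,0,0,0,0],[-0.3,0.3,0,0,0,0],[-0.3,0.3,0,0,0,0],[-0.3,0.3,0,0,0,0]]]'

```text
time: 8.03
ee_pos: [0.4581, -0.0327, 0.0488]
eef_rot: [-0.0, 1.0, 0.0, 0.0]
ft_force: [0.6, 0.2, 3.6]
width: 0.0173
grip_force: 30.0
```

Call:
carry_out --steps '[[[0,0,0,0,0,0],[0,0,0,0,0,0],[0,0,-3,0,0,0],[-3.5,0.4,-3.4,0,0,0],[-7,0.8,-3.4,0,0,0],[-10.2,1.3,-3,0,0,0],[-10.2,1.3,-1,0,0,0],[-10.2,1.3,0,0,0,0],[-10.2,1.3,0,0,0,0]]]' --hand 0

```text
time: 8.78
ee_pos: [0.5571, -0.0204, 0.0457]
eef_rot: [0.0, 1.0, -0.0, -0.003]
ft_force: [-0.2, -0.6, -0.2]
width: 0.0433
grip_force: 0.0
```

Call:
carry_out --steps '[[[0,0,0,0,0,0],[0,0,0,0,0,0],[0,0,0,0,0,0],[0,0,0,0,0,0],[0,0,0,0,0,0],[0,0,0,0,0,0],[0,0,0,0,0,0]]]' --hand 1

```text
time: 9.37
ee_pos: [0.5598, -0.0203, 0.0492]
eef_rot: [0.0, 1.0, 0.0, 0.0]
ft_force: [-2.9, -1.4, 6.5]
width: 0.017
grip_force: 30.0
```

Call:
carry_out --steps '[[[0,0.2,0,0,0,0],[0,0.2,0,0,0,0],[0,0.2,0,0,0,0]]]'

```text
time: 9.62
ee_pos: [0.5598, -0.0203, 0.0492]
eef_rot: [0.001, 1.0, -0.001, 0.0]
ft_force: [-1.5, -7.1, 6.9]
width: 0.017
grip_force: 30.0
```

Pot b is clipped: it didn't move and read 7 N for a 2 mm tug. I'll back off for one unobstructed second look at the tin.

Call:
carry_out --steps '[[[0,0,0,0,0,0],[0,0,0,0,0,0],[0,0,-3,0,0,0],[0.5,0.8,-7,0,0,0],[0.5,0.8,-11,0,0,0],[0.5,0.8,-12,0,0,0],[0.5,0.8,-12,0,0,0],[0.5,0.8,-12,0,0,0],[0.5,0.8,-12,0,0,0]]]' --hand 0

```text
time: 10.37
ee_pos: [0.5539, -0.0097, 0.1672]
eef_rot: [-0.0, 1.0, 0.0, -0.001]
ft_force: [-0.8, 0.0, -0.3]
width: 0.0431
grip_force: 0.0
```

```bash
cat > meas.py <<'E'
from h import *
import sys,pickle
pts=eval(sys.argv[2])
w=r.camera_params('wrist');im=np.ascontiguousarray(r.camera('wrist')[:,:,::-1]);red,gr=chans(im)
V=w['view'];t,s=fit(w,gr,(.504,-.012),.0895,.036);print('tin',t.round(4),round(s,1))
def draw(c,rad,z):
    q=np.array([proj(w,(c[0]+rad*np.cos(a),c[1]+rad*np.sin(a),z)) for a in A]);cv2.polylines(im,[np.int32(q)],True,(0,0,255),1)
draw(t,.0895,.036)
for n,c in pts.items():
    x,s=fit(w,red,c,.0278,.043);d=x-t;draw(x,.028,.043);print(n,x.round(4),round(s,1),'r',np.hypot(*d).round(4),'ang',np.degrees(np.arctan2(d[1],d[0])).round(1))
cv2.imwrite(sys.argv[1],im)
E
python3 meas.py pics/w3.png "dict(a=(.527,.034),b=(.560,-.0203),c=(.513,-.060),d=(.458,-.033),e=(.469,.0255))"; python3 -c "from h import *;shift(.527,.034,.1)"
```

```text
tin [ 0.5055 -0.012 ] 60.0
a [0.5285 0.034 ] 60.0 r 0.0514 ang 63.4
b [ 0.5615 -0.0203] 60.0 r 0.0566 ang -8.4
c [ 0.513 -0.06 ] 60.0 r 0.0486 ang -81.1
d [ 0.458  -0.0315] 60.0 r 0.0513 ang -157.7
e [0.469  0.0255] 60.0 r 0.0523 ang 134.2
t 10.42 pos [ 0.5538 -0.0098  0.1669] shift [2.66 4.38 6.7 ] turn [0 0 0]
```

View pics/w3.png

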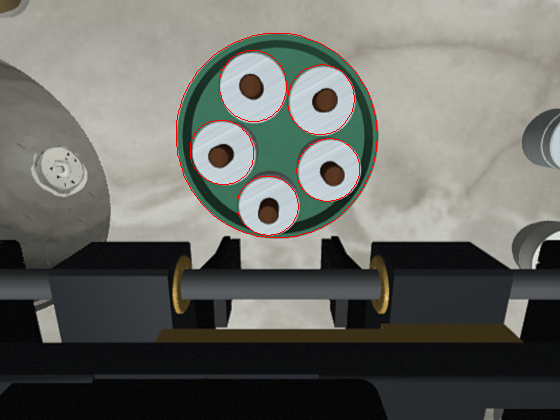

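The picture shows all five pots and the rim outlined cleanly; the clipped pot b is at (268,207), nearest the gripper. I'll build 60° slots from b and slide a first.

Call:
carry_out --steps '[[[2.6,4.4,4,0,0,0],[2.6,4.4,8,0,0,0],[2.6,4.4,10.5,0,0,0],[2.6,4.4,11.8,0,0,0],[2.6,4.4,11.8,0,0,0],[2.6,4.4,11.8,0,0,0]]]'

```text
time: 10.92
ee_pos: [0.5278, 0.0336, 0.0495]
eef_rot: [-0.0, 1.0, -0.001, -0.001]
ft_force: [0.5, -1.1, -0.1]
width: 0.0435
grip_force: 0.0
```

Call:
carry_out --steps '[[[0,0,0,0,0,0],[0,0,0,0,0,0],[0,0,0,0,0,0],[0,0,0,0,0,0],[0,0,0,0,0,0],[0,0,0,0,0,0]]]' --hand 1

```text
time: 11.42
ee_pos: [0.5289, 0.034, 0.051]
eef_rot: [-0.0, 1.0, 0.0, 0.0]
ft_force: [-1.0, -0.2, 3.5]
width: 0.0175
grip_force: 30.0
```

Call:
carry_out --steps '[[[-0.4,-0.1,0,0,0,0],[-0.8,-0.15,0,0,0,0],[-1.2,-0.2,0,0,0,0],[-1.3,-0.2,0,0,0,0],[-1.3,-0.2,0,0,0,0],[-1.3,-0.2,0,0,0,0]]]'

```text
time: 11.92
ee_pos: [0.5416, 0.0319, 0.051]
eef_rot: [-0.0, 1.0, 0.0, -0.0]
ft_force: [-5.3, -0.3, 10.5]
width: 0.0173
grip_force: 30.0
```

Call:
carry_out --steps '[[[0,0,0,0,0,0],[0,0,0,0,0,0],[0,0,-3,0,0,0],[1,-3.5,-3.4,0,0,0],[2,-7,-3.4,0,0,0],[2.9,-9.2,-3,0,0,0],[2.9,-9.2,-1,0,0,0],[2.9,-9.2,0.1,0,0,0],[2.9,-9.2,0.1,0,0,0],[2.9,-9.2,0.1,0,0,0]]]' --hand 0

```text
time: 12.75
ee_pos: [0.5124, -0.0591, 0.0489]
eef_rot: [-0.001, 1.0, -0.0, -0.001]
ft_force: [0.4, 0.3, 0.3]
width: 0.0429
grip_force: 0.0
```

Call:
carry_out --steps '[[[0,0,0,0,0,0],[0,0,0,0,0,0],[0,0,0,0,0,0],[0,0,0,0,0,0],[0,0,0,0,0,0],[0,0,0,0,0,0]]]' --hand 1

```text
time: 13.25
ee_pos: [0.5129, -0.0598, 0.0498]
eef_rot: [-0.0, 1.0, 0.0, 0.0]
ft_force: [0.8, 0.0, 2.0]
width: 0.0176
grip_force: 30.0
```

Call:
carry_out --steps '[[[-0.4,-0.2,0,0,0,0],[-0.8,-0.4,0,0,0,0],[-1.2,-0.45,0,0,0,0],[-1.4,-0.45,0,0,0,0],[-1.4,-0.45,0,0,0,0],[-1.4,-0.45,0,0,0,0]]]'

```text
time: 13.75
ee_pos: [0.5274, -0.0649, 0.0498]
eef_rot: [0.0, 1.0, -0.0, 0.0]
ft_force: [0.5, -1.7, 3.9]
width: 0.0172
grip_force: 30.0
```

Call:
carry_out --steps '[[[0,0,0,0,0,0],[0,0,0,0,0,0],[0,0,-3,0,0,0],[3.5,1.7,-3.4,0,0,0],[6.9,3.3,-3,0,0,0],[6.9,3.3,-1,0,0,0],[6.9,3.3,0,0,0,0],[6.9,3.3,0,0,0,0],[6.9,3.3,0,0,0,0]]]' --hand 0

```text
time: 14.5
ee_pos: [0.4578, -0.032, 0.0491]
eef_rot: [0.0, 1.0, -0.001, -0.001]
ft_force: [0.7, 0.2, 0.2]
width: 0.0434
grip_force: 0.0
```

Call:
carry_out --steps '[[[0,0,0,0,0,0],[0,0,0,0,0,0],[0,0,0,0,0,0],[0,0,0,0,0,0],[0,0,0,0,0,0],[0,0,0,0,0,0]]]' --hand 1

```text
time: 15.0
ee_pos: [0.4579, -0.0316, 0.0497]
eef_rot: [-0.0, 1.0, 0.0, 0.0]
ft_force: [0.7, -0.4, 0.4]
width: 0.0171
grip_force: 30.0
```

Call:
carry_out --steps '[[[-0.3,-0.6,0,0,0,0],[-0.6,-1.2,0,0,0,0],[-0.9,-1.8,0,0,0,0],[-1.2,-2.4,0,0,0,0],[-1.3,-2.5,0,0,0,0],[-1.3,-2.5,0,0,0,0],[-1.3,-2.5,0,0,0,0]]]'

```text
time: 15.58
ee_pos: [0.4709, -0.057, 0.0496]
eef_rot: [0.0, 1.0, -0.0, 0.0]
ft_force: [0.6, -0.2, 2.6]
width: 0.0172
grip_force: 30.0
```

Call:
carry_out --steps '[[[-0.12,-0.05,0,0,0,0],[-0.15,-0.05,0,0,0,0],[-0.15,-0.05,0,0,0,0]]]'

```text
time: 15.83
ee_pos: [0.4713, -0.0569, 0.0496]
eef_rot: [-0.0, 1.0, 0.0, -0.001]
ft_force: [-5.4, 0.5, 10.5]
width: 0.017
grip_force: 30.0
```

Call:
carry_out --steps '[[[0,0,0,0,0,0],[0,0,0,0,0,0],[0,0,-3,0,0,0],[0.1,3.5,-3.4,0,0,0],[0.3,7,-3.4,0,0,0],[0.3,8.3,-3,0,0,0],[0.3,8.3,-1,0,0,0],[0.3,8.3,0,0,0,0],[0.3,8.3,0,0,0,0],[0.3,8.3,0,0,0,0]]]' --hand 0

```text
time: 16.67
ee_pos: [0.4686, 0.0252, 0.0491]
eef_rot: [0.0, 1.0, -0.0, -0.001]
ft_force: [-0.0, -0.9, 0.8]
width: 0.0433
grip_force: 0.0
```

Call:
carry_out --steps '[[[0,0,0,0,0,0],[0,0,0,0,0,0],[0,0,0,0,0,0],[0,0,0,0,0,0],[0,0,0,0,0,0],[0,0,0,0,0,0]]]' --hand 1

```text
time: 17.17
ee_pos: [0.4693, 0.026, 0.0498]
eef_rot: [-0.0, 1.0, 0.0, 0.0]
ft_force: [-0.1, -0.8, 2.9]
width: 0.0167
grip_force: 30.0
```

Call:
carry_out --steps '[[[-0.4,0.4,0,0,0,0],[-0.8,0.8,0,0,0,0],[-1.2,1.2,0,0,0,0],[-1.6,1.6,0,0,0,0],[-1.65,1.6,0,0,0,0],[-1.65,1.6,0,0,0,0]]]'

```text
time: 17.67
ee_pos: [0.4862, 0.0411, 0.0498]
eef_rot: [0.0, 1.0, -0.001, -0.0]
ft_force: [-2.2, -6.8, 9.9]
width: 0.017
grip_force: 30.0
```

All four free pots are seated against their neighbours. Now a closer look at the loose pots on the way to them.

Call:
carry_out --steps '[[[0,0,0,0,0,0],[0,0,0,0,0,0],[0,0,-3,0,0,0],[0,1,-7,0,0,0],[-6.4,25.9,-12,0,0,0],[-6.4,25.9,-12,0,0,0],[-6.4,25.9,-12,0,0,0],[-6.4,25.9,-12,0,0,0],[-6.4,25.9,-12,0,0,0],[-6.4,25.9,-12,0,0,0],[-6.4,25.9,-12,0,0,0],[-6.4,25.9,-12,0,0,0],[-6.4,25.9,-12,0,0,0],[-6.4,25.9,-12,0,0,0],[-6.4,25.9,-12,0,0,0]]]' --hand 0

```text
time: 18.92
ee_pos: [0.5497, 0.2995, 0.1693]
eef_rot: [0.001, 1.0, -0.0, -0.0]
ft_force: [-0.6, -0.2, -0.8]
width: 0.0437
grip_force: 0.0
```

```bash
sed -i 's/-5,60/-5,120/' h.py
python3 - <<'E'
from h import *
w=r.camera_params('wrist');im=r.camera('wrist')[:,:,::-1].copy();red,_=chans(im)
cv2.imwrite('pics/w4.png',im)
for c in [(.502,.258),(.463,.369)]:
    x,s=fit(w,red,c,.0278,.038);print(x.round(4),s);shift(*x,.044,np.pi/2)
    q=np.array([proj(w,(x[0]+.028*np.cos(a),x[1]+.028*np.sin(a),.038)) for a in A]);cv2.polylines(im,[np.int32(q)],True,(0,0,255),1)
cv2.imwrite('pics/w4b.png',im)
E
```

```text
[0.5025 0.2581] 39.63159942626953
t 18.97 pos [0.5497 0.2996 0.1694] shift [ 4.7  -4.15 12.55] turn [-0.    -0.    -0.002]
[0.4638 0.3695] 38.86689376831055
t 18.97 pos [0.5497 0.2996 0.1694] shift [ 8.6   6.98 12.54] turn [-0.    -0.    -0.002]
```

View pics/w4b.png

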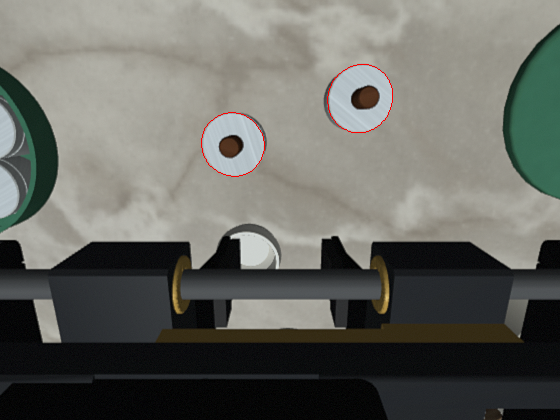

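The circles match both lids, at (234,144) and (361,98). Now grasping the nearer one.

Call:
carry_out --steps '[[[2.5,-2.2,2,0,0,0],[4.7,-4.2,5,0,0,0],[4.7,-4.2,8.5,0,0,0],[4.7,-4.2,11,0,0,0],[4.7,-4.2,12.5,0,0,0],[4.7,-4.2,12.5,0,0,0],[4.7,-4.2,12.5,0,0,0]]]'

```text
time: 19.55
ee_pos: [0.5024, 0.2582, 0.0446]
eef_rot: [0.0, 1.0, -0.0, -0.0]
ft_force: [0.5, 0.5, 0.8]
width: 0.0437
grip_force: 0.0
```

Call:
carry_out --steps '[[[0,0,0,0,0,0],[0,0,0,0,0,0],[0,0,0,0,0,0],[0,0,0,0,0,0],[0,0,0,0,0,0],[0,0,0,0,0,0]]]' --hand 1

```text
time: 20.05
ee_pos: [0.5029, 0.2592, 0.0451]
eef_rot: [-0.0, 1.0, 0.0, 0.0]
ft_force: [0.5, -1.3, 4.0]
width: 0.0171
grip_force: 30.0
```

Call:
carry_out --steps '[[[0,0,-4,0,0,0],[0,0,-7,0,0,0],[0,0,-7,0,0,0]]]'

```text
time: 20.3
ee_pos: [0.5054, 0.2605, 0.1204]
eef_rot: [0.0, 1.0, 0.002, 0.003]
ft_force: [1.1, -0.7, 0.5]
width: 0.0173
grip_force: 30.0
```

Call:
carry_out --steps '[[[5.5,-26.4,-3,0,0,0],[5.5,-26.4,-3,0,0,0],[5.5,-26.4,-3,0,0,0],[5.5,-26.4,-3,0,0,0],[5.5,-26.4,-3,0,0,0],[5.5,-26.4,-3,0,0,0],[5.5,-26.4,-3,0,0,0],[5.5,-26.4,-3,0,0,0],[5.5,-26.4,-3,0,0,0],[5.5,-26.4,-3,0,0,0],[5.5,-26.4,-3,0,0,0],[5.5,-26.4,-3,0,0,0]]]'

```text
time: 21.3
ee_pos: [0.4477, -0.0039, 0.1442]
eef_rot: [-0.001, 1.0, -0.0, -0.0]
ft_force: [-0.0, 0.7, -1.9]
width: 0.0169
grip_force: 30.0
```

Run:
```python
from h import *
w=r.camera_params('wrist');im=r.camera('wrist')[:,:,::-1];cv2.imwrite('pics/w5.png',im)
shift(.450,-.0038,.1,np.pi/2)
```

```text
t 21.35 pos [ 0.4477 -0.0041  0.1442] shift [-0.24  0.03  4.42] turn [-0.    -0.     0.002]
```

View pics/w5.png

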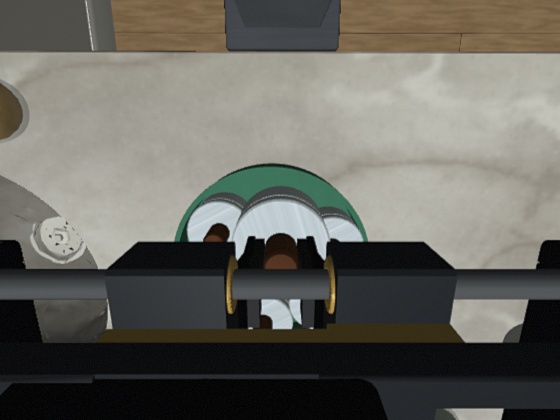

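The held pot is upright over the empty slot on the robot side. I'll lower it slowly.

Call:
carry_out --steps '[[[-0.2,0,2.5,0,0,0],[-0.2,0,4.4,0,0,0],[-0.2,0,4.4,0,0,0],[-0.2,0,5.2,0,0,0],[-0.2,0,6,0,0,0],[-0.2,0,6.8,0,0,0],[-0.2,0,7.4,0,0,0],[-0.2,0,7.4,0,0,0]]]'

```text
time: 22.02
ee_pos: [0.4496, -0.005, 0.0698]
eef_rot: [-0.0, 1.0, -0.0, -0.0]
ft_force: [1.7, -0.4, -1.0]
width: 0.0172
grip_force: 30.0
```

Call:
carry_out --steps '[[[0,0,0.6,0,0,0],[0,0,1.2,0,0,0],[0,0,1.8,0,0,0],[0,0,2,0,0,0],[0,0,2,0,0,0]]]'

```text
time: 22.43
ee_pos: [0.45, -0.005, 0.0503]
eef_rot: [-0.0, 1.0, -0.0, 0.0]
ft_force: [2.0, 0.5, -1.2]
width: 0.0165
grip_force: 30.0
```

Call:
carry_out --steps '[[[0,0,0,0,0,0],[0,0,0,0,0,0],[0,0,-3,0,0,0],[-0.2,2,-6,0,0,0],[-1.4,37.5,-6,0,0,0],[-1.4,37.5,-6,0,0,0],[-1.4,37.5,-6,0,0,0],[-1.4,37.5,-6,0,0,0],[-1.4,37.5,-6,0,0,0],[-1.4,37.5,-6,0,0,0],[-1.4,37.5,-6,0,0,0],[-1.4,37.5,-6,0,0,0],[-1.4,37.5,-6,0,0,0],[-1.4,37.5,-6,0,0,0],[-1.4,37.5,-3,0,0,0],[-1.4,37.5,-1,0,0,0],[-1.4,37.5,0.6,0,0,0],[-1.4,37.5,0.6,0,0,0],[-1.4,37.5,0.6,0,0,0]]]' --hand 0

```text
time: 24.02
ee_pos: [0.4632, 0.3691, 0.0442]
eef_rot: [0.0, 1.0, -0.001, -0.001]
ft_force: [0.4, -0.1, 0.6]
width: 0.0433
grip_force: 0.0
```

Call:
carry_out --steps '[[[0,0,0,0,0,0],[0,0,0,0,0,0],[0,0,0,0,0,0],[0,0,0,0,0,0],[0,0,0,0,0,0],[0,0,0,0,0,0]]]' --hand 1

```text
time: 24.52
ee_pos: [0.4638, 0.3702, 0.0451]
eef_rot: [-0.0, 1.0, 0.0, 0.0]
ft_force: [-1.3, -0.1, 3.4]
width: 0.0174
grip_force: 30.0
```

Call:
carry_out --steps '[[[0,0,-4,0,0,0],[0,0,-8,0,0,0],[-12,-38.2,-13,0,0,0],[-12,-38.2,-13,0,0,0],[-12,-38.2,-13,0,0,0],[-12,-38.2,-13,0,0,0],[-12,-38.2,-13,0,0,0],[-12,-38.2,-13,0,0,0],[-12,-38.2,-13,0,0,0],[-12,-38.2,-13,0,0,0],[-12,-38.2,-13,0,0,0],[-12,-38.2,-13,0,0,0],[-12,-38.2,-13,0,0,0],[-12,-38.2,-13,0,0,0],[-12,-38.2,-13,0,0,0],[-12,-38.2,-13,0,0,0]]]'

```text
time: 25.85
ee_pos: [0.5833, -0.0103, 0.1742]
eef_rot: [-0.001, 1.0, 0.0, -0.0]
ft_force: [-0.3, -0.1, -2.0]
width: 0.0169
grip_force: 30.0
```

```bash
python3 meas.py pics/w6.png "dict(a=(.541,.032),b=(.561,-.0203),c=(.527,-.065),d=(.471,-.057),s=(.45,-.005),e=(.486,.041))"; python3 -c "from h import *;shift(.5053,-.012,.15,np.pi/2)"
```

```text
tin [ 0.5064 -0.0115] 101.5
a [0.5415 0.0328] 102.5 r 0.0565 ang 51.6
b [ 0.5617 -0.0194] 69.7 r 0.0559 ang -8.2
c [ 0.5279 -0.0641] 100.8 r 0.0569 ang -67.8
d [ 0.4725 -0.0559] 102.2 r 0.0559 ang -127.4
s [ 0.4499 -0.0039] 106.9 r 0.057 ang 172.3
e [0.486  0.0416] 107.9 r 0.0569 ang 111.0
t 25.9 pos [ 0.5833 -0.0103  0.1742] shift [ 7.8  -0.16  2.43] turn [ 0.001 -0.001  0.003]
```

View pics/w6.png

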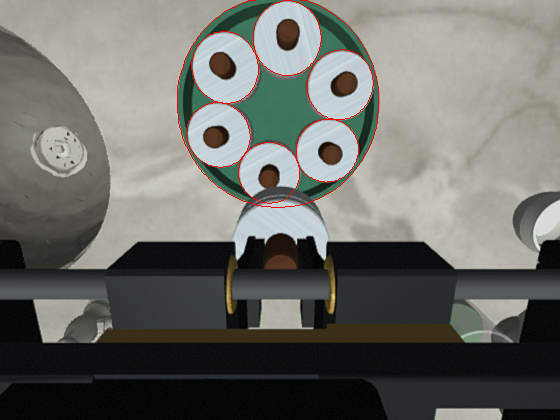

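All six wall pots sit on a clean ring (r 56 to 57 mm, 60° apart). The held pot is near (280,225). The centre in the arm frame is about (0.5063, -0.0123).

Call:
carry_out --steps '[[[3.8,-0.1,1,0,0,0],[7.7,-0.2,3,0,0,0],[7.7,-0.2,3,0,0,0],[7.7,-0.2,5,0,0,0],[7.7,-0.2,7.4,0,0,0],[7.7,-0.2,7.4,0,0,0],[7.7,-0.2,7.4,0,0,0],[7.7,-0.2,7.4,0,0,0]]]'

```text
time: 26.57
ee_pos: [0.5072, -0.0135, 0.1016]
eef_rot: [-0.0, 1.0, 0.0, 0.0]
ft_force: [-0.5, 0.3, -0.8]
width: 0.017
grip_force: 30.0
```

Call:
carry_out --steps '[[[0.08,0.12,0.3,0,0,0],[0.08,0.12,0.6,0,0,0],[0.08,0.12,1,0,0,0],[0.08,0.12,1.4,0,0,0],[0.08,0.12,1.8,0,0,0],[0.08,0.12,2.2,0,0,0],[0.08,0.12,2.6,0,0,0],[0.08,0.12,2.6,0,0,0]]]'

```text
time: 27.23
ee_pos: [0.5054, -0.0128, 0.0736]
eef_rot: [-0.0, 1.0, -0.0, -0.001]
ft_force: [0.9, -0.2, -1.8]
width: 0.0171
grip_force: 30.0
```

Call:
carry_out --steps '[[[0,0,0.5,0,0,0],[0,0,1,0,0,0],[0,0,1.5,0,0,0],[0,0,2,0,0,0],[0,0,2.35,0,0,0],[0,0,2.35,0,0,0],[0,0,2.35,0,0,0]]]'

```text
time: 27.82
ee_pos: [0.5057, -0.0129, 0.0508]
eef_rot: [-0.0, 1.0, -0.0, -0.0]
ft_force: [0.8, 0.4, -1.3]
width: 0.0171
grip_force: 30.0
```

Call:
carry_out --steps '[[[0,0,0.1,0,0,0],[0,0,0.1,0,0,0]]]'

```text
time: 27.98
ee_pos: [0.5059, -0.0128, 0.0501]
eef_rot: [-0.0, 1.0, 0.0, 0.0]
ft_force: [-0.4, 1.0, -1.6]
width: 0.0169
grip_force: 30.0
```

Call:
carry_out --steps '[[[0,0,0,0,0,0],[0,0,0,0,0,0],[0,0,0,0,0,0],[0,0,-3,0,0,0],[-3,0,-7,0,0,0],[-7,0,-11,0,0,0],[-8,0,-12,0,0,0],[-8,0,-12,0,0,0],[-8,0,-12,0,0,0],[-8,0,-12,0,0,0]]]' --hand 0

```text
time: 28.82
ee_pos: [0.5852, -0.0129, 0.1693]
eef_rot: [-0.0, 1.0, -0.0, -0.001]
ft_force: [-1.0, -0.2, -0.1]
width: 0.0436
grip_force: 0.0
```

```bash
python3 meas.py pics/w7.png "dict(a=(.541,.032),b=(.561,-.0203),c=(.527,-.065),d=(.471,-.057),s=(.45,-.005),e=(.486,.041),m=(.506,-.012))"
```

```text
tin [ 0.505  -0.0113] 107.0
a [0.5413 0.0328] 98.1 r 0.0571 ang 50.5
b [ 0.5618 -0.0194] 97.4 r 0.0573 ang -8.2
c [ 0.5278 -0.0642] 98.7 r 0.0576 ang -66.7
d [ 0.4712 -0.0571] 101.5 r 0.0569 ang -126.4
s [ 0.4496 -0.0039] 92.5 r 0.0559 ang 172.5
e [0.4859 0.0418] 102.6 r 0.0564 ang 109.8
m [ 0.505  -0.0117] 83.4 r 0.0005 ang -90.6
```

View pics/w7.png

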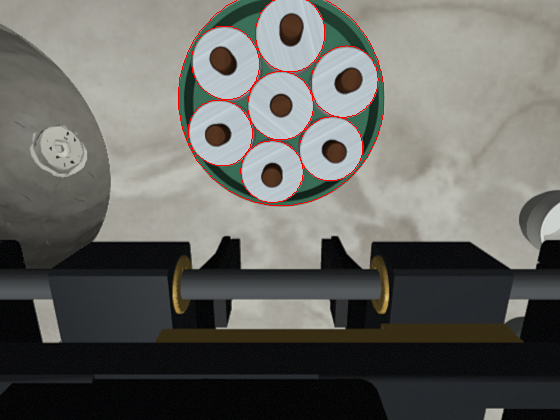

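All seven pots stand flat in the tin: the middle one is at (281,105), the other six surround it, and every lid matches its expected circle at floor height. I'm handing the job in.

```bash
python3 -c "from bench import r;print(r.close_job())"
```

```text
the job is handed in; nothing more can be done
None
```

The tin is packed: all seven pots stand on its floor, one in the middle and six round it, and I handed the job in at about 29 s; no verdict was returned.

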